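Put the smoothing plane away in the plane till

ROBOT

A 6-joint arm with a two-finger parallel gripper is mounted at the origin on the work surface. World frame = base frame: x ahead of the robot, y to its left, z up, the work surface at z = 0. Lengths are in m, angles in rad, forces in N, time in s.
With the tool pointing down it reaches from about 0.3 to 0.875 m from the base axis. Payload 4.2 kg.
Tool frame: the origin (TCP) lies midway between the tips of the shut fingers; the grasp point (between the pads) lies 19 mm behind it (r.grip_depth is the distance from the TCP to the grasp point, in m); z points along the fingers, y is the direction in which the jaws open and shut (so a half turn about z gives the same grasp; the last joint's range is limited). The gripper opens to 85 mm and grips with 20 to 120 N. Pads are 22 mm wide; open, the fingers measure 114 mm over their backs; the gripper's body (76 mm by 85 mm) begins 54 mm behind the grasp point. The pads swing forward as they close: fully open they stand 13 mm farther back than shut.
Start: joints at [-1.288, 0.32, 1.565, -0, 1.257, -0.02], TCP at [0.171, -0.549, 0.231] pointing down, gripper open.
Joint ranges: [-3.11, 3.11], [-0.84, 2.01], [0.21, 2.61], [-1.34, 4.49], [0.05, 2.63], [-2.56, 2.56]. Speed limits (rad/s): [2.57, 2.57, 3.14, 3.14, 3.14, 3.14].

INTERFACE

Orientations are given as a unit quaternion [x, y, z, w].
In Python, from station import status, optics, r gives the robot as it stands.
- The arm moves only by the tool carry_out, never from a script. Its argument "plan" is one flat list of numbers, 5 for each row, row after row: the opening, from 0 (shut) to 1 (fully open), then the shift along the tool's x, y, z in mm, then the turn about the tool's z in rad. In form: [hand, dx, dy, dz, roll, hand, dx, dy, dz, roll, ...]. A call has 1 to 5 rows; each row shifts and turns the commanded pose from where the row before left it, along the tool's axes as they then stand; what a row does not reach is not made up. A row lasts 1/8 s, in which the tool goes at most 62.5 mm and 10.7 degrees, less where a joint would pass 70% of its speed; a pose out of reach is approached as far as the arm can. A call with a gripper value outside its range is refused whole. The fingers move at their own pace and stop on an object; "force" is the grip in N (left out, the last holds). Time passes only in rows, so rows that do not move let the fingers close. It gives the time, the measured TCP pose, the force and the opening at its end, in the units of the state.
- status.observe(): the state, without advancing time (a new reading comes with each control period).
- optics.read_camera(name): name is "scene" or "top" or "wrist"; returns a dict with "img" (400x640x3 uint8, red, green, blue), "K" (3x3 intrinsics, pixels), "rvec" (rotation vector, rad) and "tvec" (3), from world to camera coordinates, as OpenCV has them. Camera axes: x right, y down, z forward; pixel columns grow to the right and rows downward; lengths in m; the calibration is good to about 2 mm. The wrist camera is an equidistant fisheye: a pixel r from the principal point sees the ray r / f radians off the axis. A picture is of the moment at which its call begins. There is no depth.
- r.finish_job(): hands the job in, once; it reports no verdict.
The state is a dict: "clock": time; "qpos": joint angles; "joint_vel": joint speeds; "joint_torque": joint torques, N m; "position": TCP position; "ee_rot": TCP orientation; "contact_force": force on the tool from outside, world axes, zero at the start; "torque": the same for the moment, N m; "gripper_width": finger opening in m.
Only numpy, scipy, OpenCV 4.12 (cv2) and the standard library are available. Lean on these libraries where they do the work, as an engineer would, in place of code of your own. Each camera call takes 0.05 s, during which the arm holds its last target. There are 200 camera calls.

TASK

Put the blue smoothing plane away in the empty bay of the sloping plane till: lay it sole down on the lower end of the slope, toe upward, and slide it up the bay so that its own toe lifts the red catch, until the catch has dropped behind its heel. Do not touch the catch with the gripper or arm. Let go of the plane and leave it lying flat in the bay, and leave the other things on the bench where they are.

Things in the scene. Friction and masses are not known exactly. Their poses are not given: they have to be found in the camera images.
- plane_grip (a point): Grip point of the blue smoothing plane, which stands sole-down on the bench: middle of its upright wooden tote (handle), 74 mm above the sole. x points to the toe (the knob's end), y across, z up from the sole. The tote is a block 34 mm long (x), 24 mm thick (y), from 22 to 96 mm above the sole (a look-only rounded horn to 101): pinch it across y. Toe edge 95 mm ahead, heel edge 55 mm behind.
- plane: The same plane; origin at the middle of its sole, the grip point 20 mm behind it. Flat body 150 long (x) x 70 wide (y) x 22 mm high. On it, ahead of the tote, blade parts 36 mm wide up to 52 mm above the sole and a round knob 28 mm across, 62 mm high, 50 mm ahead of the origin. About 0.55 kg, centre of mass within 25 mm of being under the tote.
- bay: Empty bay of the fixed wooden plane till (next bay, 98 mm to +y, holds a fixed green plane). Origin on the bed's surface, mid-width, in line with the free end of the lowered catch. x points up the bay (bed rises 30 degrees, away from the robot), y across, z square to the bed. Bed from x = -150 mm (lower edge, open, 50 mm over the bench) to the stop's face at x = 160 mm; stop 26 mm high.
- bay_mouth (a point): Point on the bed at bay x = -70 mm, mid-width, axes as the bay. From here up, side walls 28 mm high stand 38 mm either side of the middle line; below it they flare, to about 45 mm either side at bay x = -128 mm.
- bay_lips (a point): Point on the bed, mid-width, at bay x = 15 mm, axes as the bay: where two dark lips begin that overhang the bay's edges up to x = 130 mm. Their underside is 28 mm, their top 34 mm above the bed, inner edges 26 mm from the middle line: the plane's body slides in beneath them, tote and knob between them; it cannot be lowered in from above.
- bay_home (a point): Where the plane's grip point is at home, mid-play: bay x = 60, y = 0, z = 74 mm, axes as the bay. The plane then lies flat on the bed, toe up the slope, between catch and stop with 10 mm of play in all along x.
- catch (a joint): Red gravity catch over the bay's +y edge: bar 54 x 13 x 9 mm, 70 g. Rad: 0 = down, up to 0.9 as its free end rises; falls shut by itself. A body 22 mm high sliding up the bed meets its underside at about bay x = -33 mm, raises it to 0.3 and passes under; with the heel 4 mm past bay x = 0 it drops behind and bars the way back.
- catch_hinge (a point): The catch's hinge axis (along y), fixed at bay x = -50, y = 30, z = 36 mm; the hub (y = 24 to 54 mm) overhangs the bay from x = -56 to -44 mm, 30 mm over the bed, tops at 46: lower the plane with its toe below bay x = -60 mm. When down the bar slants from here up-slope and down to its free end at bay x = 0, 7 to 15 mm over the bed, y = 24 to 38 mm.
- mug: Bystander: white mug, 76 mm across, 90 mm high. Origin at its underside.
- glue: Bystander: white glue bottle with orange cap, 56 mm across, 170 mm high. Origin at its underside.
- hinge_tray: Bystander: open cardboard tray of cabinet hinges, 170 x 120 x 50 mm. Origin at its underside.
- screwdriver: Bystander: screwdriver lying on the bench. Origin at its underside.
- hammer: Bystander: hammer lying on the bench, about 260 mm long, handle to its -x. Origin at its underside.
- offcut: Bystander: wooden offcut 120 x 50 x 20 mm. Origin at its underside.
- square: Bystander: try square lying flat: stock 30 x 100 x 18 mm, steel blade 140 mm. Origin at its underside.
Things that resemble listed ones, but are neither listed nor needed, are in the scene too. What is shaped like the plane but pink is not meant.

How it is judged:
By the outcome, as a careful person would: the job done as asked, in the order asked, and still so for the second after the job is handed in, with the robot touching nothing.
It also fails if it takes over 51 s, if anything falls off the work surface, if the arm or the gripper's body presses on something with over 40 N, if the wrist force passes 120 N, or if a joint passes its speed limit or range.

## Working session

There is one attempt and no reset: what is moved stays moved. The work goes in short steps, Python scripts to look and compute and a tool call to move; the robot and the scene stay as the last step left them, time stands still between calls to the robot, and variables do not carry over. Pictures are saved under pics/ and viewed, about 8 in all and at most 12, crops included, and the job is handed in when it is done.

Besides the shell and the picture viewer there is one more tool, called by a JSON object that holds its "name" and its "arguments". carry_out: Moves the arm, as the interface text tells. Its arguments: {"type":"object","properties":{"plan":{"type":"array"},"force":{"type":"number"}},"required":["plan"]}

```bash
ls; mkdir -p pics; python3 - <<'E'
from station import status, optics, r
import cv2,numpy as np
print(status.observe(), r.grip_depth)
for n in("scene","top"):
    c=optics.read_camera(n); cv2.imwrite(f"pics/{n}0.png",c["img"][:,:,::-1]); np.savez(f"pics/{n}0.npz",**c)
    R=cv2.Rodrigues(np.array(c["rvec"]))[0]; print(n,c["K"],(-R.T@np.array(c["tvec"]).reshape(3)).round(3))
E
```

```text
pics
{'clock': 0.0, 'qpos': array([-1.28800363e+00,  3.20296354e-01,  1.56564523e+00,  1.11466385e-05,
        1.25741793e+00, -2.00263875e-02]), 'joint_vel': array([-0.00188936,  0.00094405, -0.00030347,  0.00038799, -0.00118011,
       -0.0004154 ]), 'joint_torque': array([ 4.45766875e-05, -4.15526032e+01, -2.34163445e+01, -1.12182263e-07,
        8.05041200e-03, -1.46342450e-05]), 'position': array([ 0.17133093, -0.54839126,  0.23049283]), 'ee_rot': array([ 9.88559331e-01,  1.50829935e-01, -1.10479470e-04, -8.76510394e-04]), 'contact_force': array([ 0.37505611, -0.19026739, -0.5340165 ]), 'torque': array([ 0.05311216, -0.01377511,  0.00698377]), 'gripper_width': 0.08538645458630177} 0.0187
scene [[472.05573846   0.         323.45173497]
 [  0.         472.05573846 191.20005342]
 [  0.           0.           1.        ]] [1.431 0.748 1.128]
top [[455.47531964   0.         315.39036773]
 [  0.         455.47531964 203.9566971 ]
 [  0.           0.           1.        ]] [ 0.389 -0.049  1.438]
```

View pics/scene0.png

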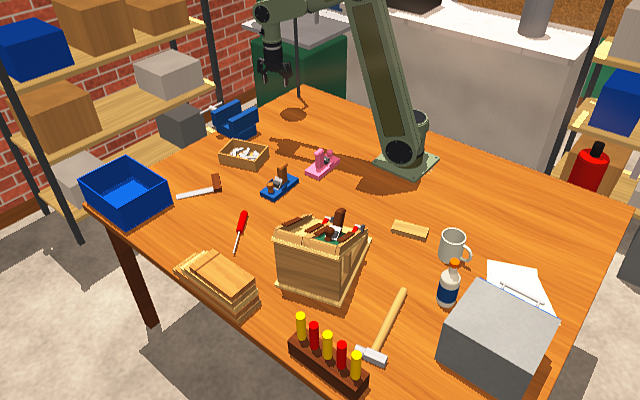

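View pics/top0.png

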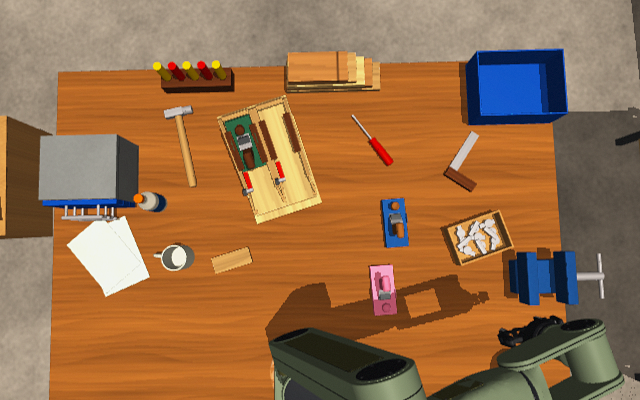

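The scene and top views show the blue plane at top pixel (395,222), the pink decoy at (383,290), and the till at (268,160). The till's empty bay is its right-hand one (-y), with the catch at about (280,172). I'll enlarge both.

```bash
python3 - <<'E'
import cv2,numpy as np
a=cv2.imread("pics/top0.png")
t=cv2.resize(a[90:228,205:330],None,fx=4.2,fy=4.2,interpolation=cv2.INTER_CUBIC)
p=cv2.resize(a[190:256,370:420],None,fx=5,fy=5,interpolation=cv2.INTER_CUBIC)
o=np.zeros((max(t.shape[0],p.shape[0]),t.shape[1]+p.shape[1]+5,3),np.uint8);o[:t.shape[0],:t.shape[1]]=t;o[:p.shape[0],t.shape[1]+5:]=p
cv2.imwrite("pics/crop1.png",o);print(o.shape,t.shape)
E
```

```text
(580, 780, 3) (580, 525, 3)
```

View pics/crop1.png

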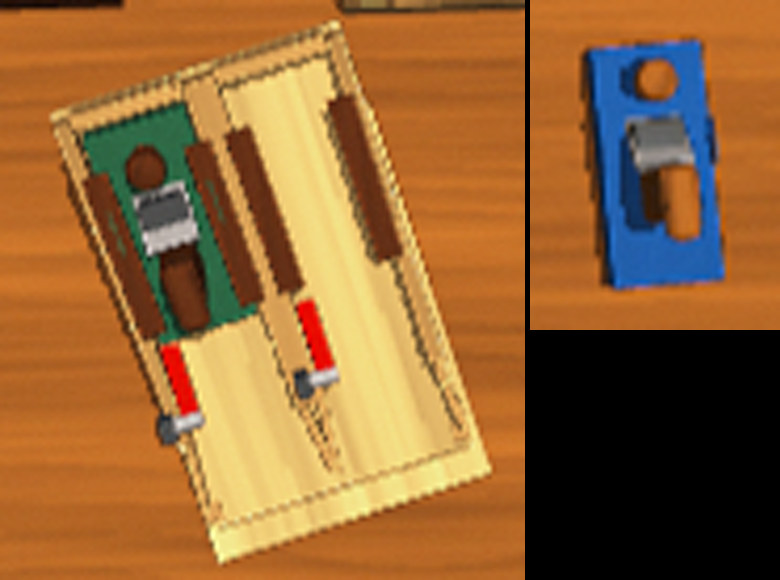

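The blue plane's toe (knob) points up in the image, and it's the blue one, not the pink at (383,290). The empty bay is on the right, with its red catch at crop (315,340), two dark lips, and an open lower end. Next I'll fit both poses.

```bash
cat > h.py <<'E'
import numpy as np,cv2
from scipy.optimize import least_squares
from scipy.spatial.transform import Rotation as Ro
def proj(c,P):
    return cv2.projectPoints(np.array(P,float),np.array(c["rvec"],float),np.array(c["tvec"],float),c["K"],None)[0][:,0]
def bayR(yaw): return (Ro.from_euler('z',yaw)*Ro.from_euler('y',-np.pi/6)).as_matrix()
def bay2w(p,P): return np.array(P,float)/1000@bayR(p[2]).T+[p[0],p[1],0.125]
def pl2w(p,P): return np.array(P,float)/1000@Ro.from_euler('z',p[2]).as_matrix().T+[p[0],p[1],0]
def fit(c,f,P,uv,p0):
    s=least_squares(lambda p:(proj(c,f(p,P))-uv).ravel(),p0,loss='soft_l1'); return s.x,(proj(c,f(s.x,P))-uv)
E
python3 - <<'E'
from h import *
c=dict(np.load("pics/top0.npz"))
t=lambda L:np.array(L)/4.2+[205-.38,90-.38]
P=[[130,-26,34],[15,-26,34],[130,26,34],[15,26,34],[130,-38,34],[15,-38,34],[0,24,15],[-50,24,46],[160,38,26],[160,-38,26],[-150,-45,0]]
uv=t([[328,100],[378,262],[253,127],[302,290],[355,95],[403,252],[334,360-62],[338,375],[222,88],[325,55],[468,443]])
uv[6]=t([[318,300]])
p,e=fit(c,bay2w,P,uv,[.5,.1,.3]);print(p.round(4),"\n",e.round(1).tolist())
q=lambda L:(np.array(L)-[530,0])/5+[370-.4,190-.4]
P2=[[75,35,22],[75,-35,22],[-75,-35,22],[-75,35,22],[50,0,62]]
p2,e=fit(c,pl2w,P2,q([[592,48],[700,42],[723,280],[614,287],[657,79]]),[.4,-.3,0]);print(p2.round(4),e.round(1).tolist())
np.savez("pics/fit.npz",bay=p,pl=p2)
for x in(-157,-100,-33,60):print(x,bay2w(p,[[x,0,80]]).round(3),np.hypot(*bay2w(p,[[x,0,80]])[0,:2]))
s=dict(np.load("pics/scene0.npz"))
# overlay
for n,cc,box,k in(("top",c,(90,228,205,330),3),("scene",s,(190,320,250,400),3)):
    a=cc["img"][:,:,::-1].copy();y0,y1,x0,x1=box;a=cv2.resize(a[y0:y1,x0:x1],None,fx=k,fy=k,interpolation=cv2.INTER_CUBIC)
    for pp in [[(130,-26,34),(15,-26,34)],[(130,26,34),(15,26,34)],[(160,38,26),(160,-38,26)],[(-150,-45,0),(-150,45,0)],[(0,24,15),(0,38,15)],[(-50,24,46),(-50,54,46)]]:
        w=((proj(cc,bay2w(p,pp))-[x0,y0]+.5)*k).astype(int);cv2.line(a,tuple(map(int,w[0])),tuple(map(int,w[1])),(255,0,255),1)
    cv2.imwrite(f"pics/ov_{n}.png",a)
a,b=cv2.imread("pics/ov_top.png"),cv2.imread("pics/ov_scene.png")
o=np.zeros((max(a.shape[0],b.shape[0]),a.shape[1]+b.shape[1],3),np.uint8);o[:a.shape[0],:a.shape[1]]=a;o[:b.shape[0],a.shape[1]:]=b[:,:];cv2.imwrite("pics/ov1.png",o[:, :800] if o.shape[1]>800 else o)
E
```

```text
[0.6475 0.0423 0.3005] 
 [[0.0, 0.4], [0.7, 0.1], [-0.2, -0.0], [1.4, -0.8], [-2.2, 0.2], [-1.2, 1.1], [-0.6, -0.7], [1.0, 0.4], [-0.7, -0.4], [1.2, -1.3], [0.1, 0.8]]
[ 0.4511 -0.2814  0.0552] [[-0.6, 0.1], [0.2, -0.5], [0.3, 0.1], [-0.5, 0.5], [0.5, -0.1]]
-157 [[ 0.479 -0.01   0.116]] 0.4794954849311634
-100 [[0.527 0.005 0.144]] 0.526568720629705
-33 [[0.582 0.022 0.178]] 0.5823854895502806
60 [[0.659 0.046 0.224]] 0.6604932340423566
```

View pics/ov1.png

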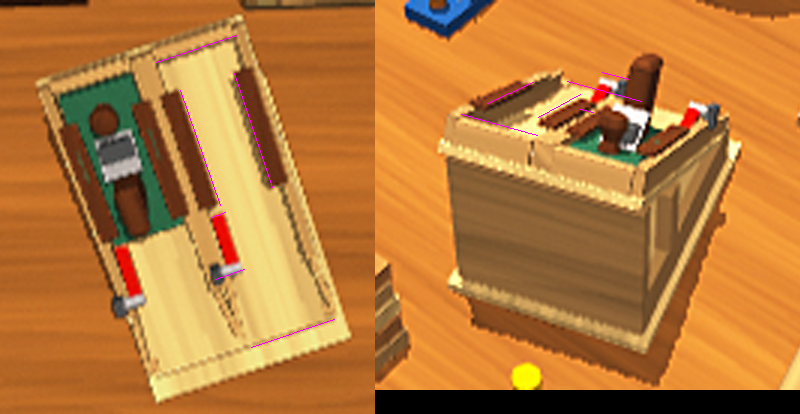

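The top overlay agrees to about 1 px. Pose estimates are bay origin (0.647, 0.042, 0.125) with yaw 0.30, and plane (0.451, -0.281) with yaw 0.055. Next is the hover above the tote.

```bash
cat >> h.py <<'E'
def delta(tgt,yaw):
    from station import status
    s=status.observe();R=Ro.from_quat(s["ee_rot"]).as_matrix();cy=np.arctan2(R[1,0],R[0,0])
    d=R.T@(np.array(tgt)-s["position"])*1000
    print("t",round(s["clock"],2),"pos",s["position"].round(4),"yaw",cy.round(4),"w",round(s["gripper_width"],4),"F",s["contact_force"].round(1)); print("delta",d.round(1),"roll",round(cy-yaw,4))
def wpix(c,P):
    R=cv2.Rodrigues(np.array(c["rvec"]))[0];X=np.array(P)@R.T+np.array(c["tvec"]).reshape(3)
    th=np.arctan2(np.hypot(X[:,0],X[:,1]),X[:,2]);ph=np.arctan2(X[:,1],X[:,0]);K=c["K"]
    return np.c_[K[0,2]+K[0,0]*th*np.cos(ph),K[1,2]+K[1,1]*th*np.sin(ph)]
E
python3 - <<'E'
from h import *
c=dict(np.load("pics/top0.npz"))
t=lambda L:np.array(L)/4.2+[205-.38,90-.38]
P=[[130,-26,34],[15,-26,34],[130,26,34],[15,26,34],[0,24,15],[-50,24,46],[160,38,26],[160,-38,26]]
uv=t([[328,100],[378,262],[253,127],[302,290],[318,300],[338,375],[222,88],[325,55]])
p,e=fit(c,bay2w,P,uv,[.5,.1,.3]);print(p.round(4),"\n",e.round(1).tolist())
delta([.4311,-.2825,.15],.055)
E
```

```text
[0.6465 0.0436 0.2921] 
 [[-0.2, 0.8], [0.3, 0.5], [-0.4, 0.2], [0.9, -0.5], [-1.1, -0.4], [0.3, 0.8], [-0.9, -0.3], [1.2, -1.0]]
t 0.1 pos [ 0.1713 -0.5484  0.2306] yaw 0.3028 w 0.0855 F [-0.4  0.5  0.3]
delta [ 327.2 -176.2   80.8] roll 0.2478
```

{"name": "carry_out", "arguments": {"plan": [1,54,-29,0,0,1,54,-29,0,0,1,54,-29,0,0,1,54,-29,0,0,1,54,-29,0,0]}}

```text
clock: 0.72
position: [0.3869, -0.3283, 0.2311]
ee_rot: [0.989, 0.151, -0.0, -0.0]
contact_force: [1.5, -0.6, 0.5]
gripper_width: 0.0853
```

{"name": "carry_out", "arguments": {"plan": [1,57,-31,0,0,1,0,0,25,0.124,1,0,0,35,0.124,1,0,0,20,0,1,0,0,0,0]}}

```text
clock: 1.35
position: [0.4284, -0.2842, 0.1496]
ee_rot: [1.0, 0.028, -0.002, -0.001]
contact_force: [-0.5, -0.4, 0.3]
gripper_width: 0.0851
```

```bash
python3 - <<'E'
from h import *
from station import optics
delta([.4311,-.2825,.15],.055)
c=optics.read_camera("wrist");np.savez("pics/w1.npz",**c);a=c["img"][:,:,::-1].copy()
print(c["K"])
P=pl2w([.4511,-.2814,.055],[[75,35,22],[75,-35,22],[-75,-35,22],[-75,35,22],[-37,12,96],[-37,-12,96],[-3,-12,96],[-3,12,96],[50,0,62]])
w=wpix(c,P);print(w.round())
for u in w: cv2.circle(a,tuple(map(int,u)),2,(255,0,255),1)
cv2.imwrite("pics/w1.png",a)
E
```

```text
t 1.35 pos [ 0.4284 -0.2842  0.1496] yaw 0.055 w 0.0851 F [-0.5 -0.4  0.3]
delta [ 2.8 -1.6 -0.4] roll 0.0
[[309.70691629   0.         320.83668625]
 [  0.         309.70691629 200.19765235]
 [  0.           0.           1.        ]]
[[278.  82.]
 [360.  82.]
 [355. 243.]
 [283. 242.]
 [301. 240.]
 [335. 240.]
 [336. 194.]
 [300. 194.]
 [319. 111.]]
```

View pics/w1.png

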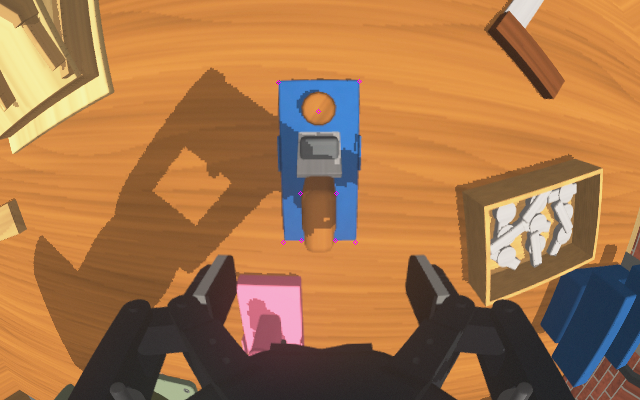

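The wrist view shows the plane's body corners and knob on my predicted marks, to about 1 px ((278,82), (360,82), (355,243), (319,111)). The tote is centred between the jaws. I'll descend and pinch.

{"name": "carry_out", "arguments": {"plan": [1,3,-1.6,30,0,1,0,0,40,0,1,0,0,21,0,1,0,0,0,0,0,0,0,0,0], "force": 45}}

```text
clock: 2.02
position: [0.4334, -0.2841, 0.0618]
ee_rot: [1.0, 0.027, 0.001, 0.001]
contact_force: [0.2, 0.1, 0.6]
gripper_width: 0.0698
```

{"name": "carry_out", "arguments": {"plan": [0,0,0,0,0,0,0,0,0,0,0,0,0,0,0,0,0,0,0,0,0,0,0,0,0]}}

```text
clock: 2.65
position: [0.4325, -0.2832, 0.0609]
ee_rot: [1.0, 0.027, 0.0, 0.0]
contact_force: [-1.9, 2.5, 5.8]
gripper_width: 0.0235
```

{"name": "carry_out", "arguments": {"plan": [0,0,0,0,0,0,0,0,-10,0,0,0,0,-20,0,0,0,0,-20,0,0,0,0,0,0]}}

```text
clock: 3.28
position: [0.4328, -0.2838, 0.1111]
ee_rot: [1.0, 0.027, 0.001, 0.001]
contact_force: [0.9, -0.7, -6.9]
gripper_width: 0.0237
```

```bash
python3 - <<'E'
from h import *
from station import optics
delta([.4311,-.2825,.11],.055)
c=optics.read_camera("wrist");np.savez("pics/w2.npz",**c);cv2.imwrite("pics/w2.png",c["img"][:,:,::-1])
E
```

```text
t 3.27 pos [ 0.4328 -0.2838  0.1111] yaw 0.0549 w 0.0237 F [ 0.9 -0.7 -6.9]
delta [-1.6 -1.4  1.1] roll -0.0001
```

View pics/w2.png

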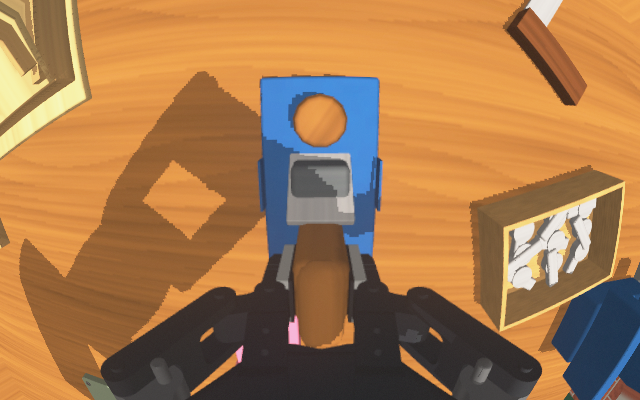

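The plane is held; the toe corners are at (261,77) and (380,77) and the knob at (320,121). I'll carry it to a hover below the bay's mouth and refine the bay pose from there.

```bash
python3 - <<'E'
from h import *
c=dict(np.load("pics/w2.npz"))
from station import status
s=status.observe();pos=s["position"]
def f(q):
    R=(Ro.from_euler('z',.055)*Ro.from_euler('y',-q[2])).as_matrix()
    P=np.array([[75,35,22],[75,-35,22],[50,0,62],[50,14,62],[50,-14,62]])/1000
    g=np.array([-.0186,0,.061])
    return (P-g)@R.T+pos+Ro.from_euler('z',.055).as_matrix()@[q[0],q[3],q[1]]
uv=np.array([[261,77],[380,77],[320,121],[294,121],[346.5,121]])
r=least_squares(lambda q:(wpix(c,f(q))-uv).ravel(),[0,0,0,0]);print("dx,dz,pitchup,dy",r.x.round(4),r.fun.round(1))
b=[.6468,.043,.296]
T=bay2w(b,[[-66,0,0]])[0];u=np.array([np.cos(b[2]),np.sin(b[2]),0])
print("toe",T.round(4)); hov=T-.0936*u-0.03*u+[0,0,.061+.055];print("hover",hov.round(4));delta(hov,b[2])
E
```

```text
dx,dz,pitchup,dy [ 0.0025 -0.0094  0.0241 -0.0006] [ 1.6 -0.2 -2.1 -0.3  0.3 -0.  -2.6  0.2  2.7  0.2]
toe [0.5921 0.0263 0.092 ]
hover [ 0.4739 -0.0097  0.208 ]
t 3.33 pos [ 0.4321 -0.2833  0.1101] yaw 0.0549 w 0.0234 F [-0.5  0.5 -6.7]
delta [  56.7 -270.8  -98. ] roll -0.2411
```

{"name": "carry_out", "arguments": {"plan": [0,0,0,-50,0,0,5,-25,-48,0,0,10,-50,0,0,0,11,-50,0,0,0,11,-50,0,0]}}

```text
clock: 3.95
position: [0.4587, -0.1049, 0.2068]
ee_rot: [1.0, 0.027, -0.001, -0.0]
contact_force: [0.6, -1.2, -5.9]
gripper_width: 0.0231
```

{"name": "carry_out", "arguments": {"plan": [0,11,-50,0,0,0,9,-46,0,0,0,0,0,0,-0.12,0,0,0,0,-0.121,0,0,0,0,0]}}

```text
clock: 4.58
position: [0.4734, -0.0094, 0.2068]
ee_rot: [0.989, 0.147, -0.002, -0.0]
contact_force: [-1.1, -0.2, -6.6]
gripper_width: 0.0235
```

```bash
python3 - <<'E'
from h import *
from station import optics
b=[.6468,.043,.296]
delta([.4739,-.0097,.208],.296)
c=optics.read_camera("wrist");np.savez("pics/w3.npz",**c);a=c["img"][:,:,::-1].copy()
a=cv2.resize(a[0:230,180:460],None,fx=2.5,fy=2.5,interpolation=cv2.INTER_CUBIC)
P=[[130,-26,34],[15,-26,34],[130,26,34],[15,26,34],[160,38,26],[160,-38,26],[0,24,15],[0,38,15],[-70,38,28],[-70,-38,28]]
w=wpix(c,bay2w(b,P));print(w.round(1).tolist())
for u in w: cv2.circle(a,tuple(map(int,(u-[180,0]+.5)*2.5)),3,(255,0,255),1)
cv2.imwrite("pics/w3.png",a);print(a.shape)
E
```

```text
t 4.58 pos [ 0.4734 -0.0094  0.2068] yaw 0.2948 w 0.0235 F [-1.1 -0.2 -6.6]
delta [ 0.4  0.4 -1.2] roll -0.0012
[[366.2, -201.4], [362.9, -45.0], [274.7, -201.2], [278.6, -44.9], [256.5, -227.0], [384.3, -227.2], [285.7, -26.4], [265.6, -25.1], [270.1, 68.1], [371.7, 68.0]]
(575, 700, 3)
```

View pics/w3.png

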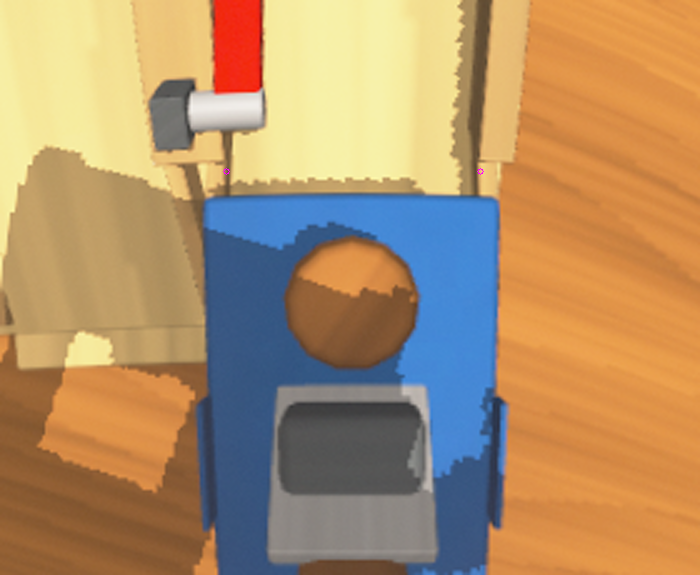

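The view shows the plane's toe edge at crop x 205–498 (centre 351) and the bay wall corners at (224,160) and (480,160) (centre 352). It's centred laterally, and the bay sits about 2 mm farther up than I had it. I'll advance, lower to first contact, then swing the plane down about its toe with a light grip.

{"name": "carry_out", "arguments": {"plan": [0,14,0,0,0,0,14,0,10,0,0,0,0,20,0,0,0,0,16,0,0,0,0,0,0], "force": 45}}

```text
clock: 5.25
position: [0.4957, -0.0027, 0.1608]
ee_rot: [0.989, 0.148, -0.007, 0.0]
contact_force: [-13.0, -4.2, 3.7]
gripper_width: 0.0233
```

{"name": "carry_out", "arguments": {"plan": [0,0,0,3,0,0,0,0,3,0,0,0,0,3,0,0,0,0,2,0,0,0,0,0,0], "force": 28}}

```text
clock: 5.88
position: [0.4944, -0.0032, 0.1504]
ee_rot: [0.989, 0.148, -0.009, 0.001]
contact_force: [-20.2, -8.0, 9.3]
gripper_width: 0.0233
```

```bash
python3 - <<'E'
from h import *
b=[.648,.0434,.295]
T=bay2w(b,[[-66,0,0]])[0];u=np.array([np.cos(b[2]),np.sin(b[2]),0])
delta(T-.0936*u+[0,0,.061],.295)
E
```

```text
t 5.88 pos [ 0.4944 -0.0032  0.1504] yaw 0.2977 w 0.0233 F [-20.2  -8.    9.3]
delta [ 9.7  0.1 -2.8] roll 0.0027
```

```bash
python3 - <<'E'
from h import *
from station import optics,status
print(status.observe()["ee_rot"])
c=optics.read_camera("wrist");a=cv2.resize(c["img"][0:290,150:490,::-1],None,fx=1.6,fy=1.6,interpolation=cv2.INTER_CUBIC)
c=optics.read_camera("top");b=cv2.resize(c["img"][80:290,230:310,::-1],None,fx=2.2,fy=2.2)
c=optics.read_camera("scene");d=cv2.resize(c["img"][170:270,280:400,::-1],None,fx=2.2,fy=2.2)
o=np.zeros((590,800,3),np.uint8);o[:a.shape[0],:a.shape[1]]=a;o[:220,544:544+256]=d[:,:256];o[225:225+365,600:776]=b[97:];cv2.imwrite("pics/w4.png",o)
E
```

```text
[ 9.88904506e-01  1.48302361e-01 -8.58620589e-03  7.50836301e-04]
```

View pics/w4.png

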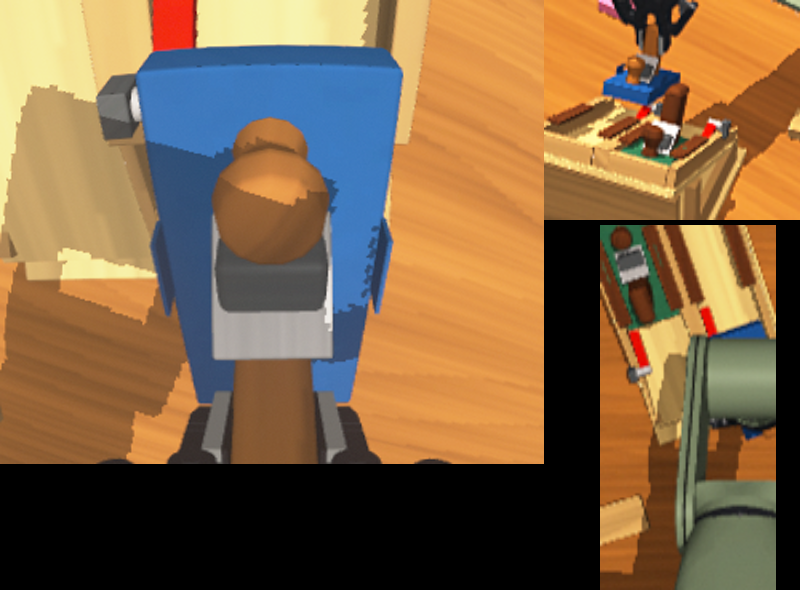

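```bash
python3 - <<'E'
from h import *
from station import optics,status
c=optics.read_camera("wrist");np.savez("pics/w5.npz",**c)
s=status.observe();pos=s["position"];Rt=Ro.from_quat(s["ee_rot"]).as_matrix();Z=Ro.from_euler('z',.296).as_matrix()
print(Rt.round(3).tolist())
b=[.648,.0434,.295]
def f(q,P):
    R=Z@Ro.from_euler('y',-q[2]).as_matrix()
    return (np.array(P)/1000-[-.0186,0,.078])@R.T+pos+Z@np.array([q[0],q[3],.017+q[1]])
P=[[75,35,22],[75,-35,22],[75,35,0],[75,-35,0],[50,0,62],[50,14,62],[50,-14,62],[-75,35,22],[-75,-35,22]]
t=lambda L:np.array(L)/1.6+[150-.3,-.3]
uv=t([[143,69],[402,70],[152,50],[390,46],[270,206],[214,206],[328,206],[201,402],[345,402]]);
P,uv=P[:7],uv[:7]
r=least_squares(lambda q:(wpix(c,f(q,P))-uv).ravel(),[0,0,.3,0],loss='soft_l1');print(r.x.round(4),r.fun.round(1))
tb=(f(r.x,[[75,0,0],[75,35,22],[75,35,0],[-75,0,0]])-[b[0],b[1],.125])@bayR(b[2])*1000;print("bay mm",tb.round(1))
E
```

```text
[[0.956, 0.293, -0.017], [0.293, -0.956, -0.004], [-0.017, -0.001, -1.0]]
[0.001  0.0048 0.3906 0.0005] [ 0.3 -3.3 -1.3 -3.9  5.  -0.2 -3.7  2.4  0.4  0.1 -4.5  0.5  4.1  0.5]
bay mm [[ -32.1    0.6   30.9]
 [ -29.2   35.6   52.7]
 [ -32.1   35.6   30.9]
 [-180.7    0.5   50.8]]
```

The plane has already tilted about 20° toe-up. The toe landed on the catch hub because I converted bay x to horizontal distance wrongly: the hub's top is at horizontal -72 mm, ahead of where I lowered. I'll lift, back off and re-measure.

{"name": "carry_out", "arguments": {"plan": [0,0,0,-20,0,0,0,0,-25,0,0,-15,0,-10,0,0,-25,0,0,0,0,0,0,0,0], "force": 45}}

```text
clock: 6.7
position: [0.46, -0.0135, 0.2052]
ee_rot: [0.989, 0.147, -0.002, -0.0]
contact_force: [0.5, -1.1, -6.7]
gripper_width: 0.0235
```

```bash
python3 - <<'E'
from h import *
from station import optics,status
delta([.47,0,.2],.295)
print(status.observe()["ee_rot"].round(4))
c=optics.read_camera("wrist");np.savez("pics/w6.npz",**c);a=cv2.resize(c["img"][0:300,150:490,::-1],None,fx=1.9,fy=1.9,interpolation=cv2.INTER_CUBIC)
cv2.imwrite("pics/w6.png",a)
E
```

```text
t 6.7 pos [ 0.46   -0.0135  0.2052] yaw 0.2949 w 0.0235 F [ 0.5 -1.1 -6.7]
delta [ 13.5 -10.    5.1] roll -0.0001
[ 9.891e-01  1.469e-01 -2.200e-03 -2.000e-04]
```

View pics/w6.png

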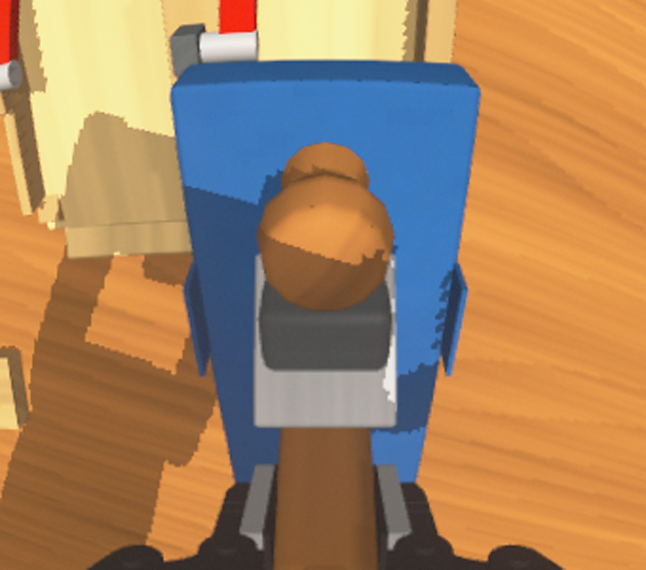

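```bash
python3 - <<'E'
from h import *
from station import status
c=dict(np.load("pics/w6.npz"))
s=status.observe();pos=s["position"];Z=Ro.from_euler('z',.295).as_matrix()
b=[.648,.0434,.295]
def f(q,P):
    R=Z@Ro.from_euler('y',-q[2]).as_matrix()
    return (np.array(P)/1000-[-.0186,0,.078])@R.T+pos+Z@np.array([q[0],q[3],.017+q[1]])
t=lambda L:np.array(L)/1.9+[150-.25,-.25]
uv=t([[174,88],[480,88],[186,66],[468,66],[236,470],[418,470],[326,235],[258,235],[394,235]])
wt=np.array([1,1,1,1,1,1,.3,.3,.3])[:,None]
def P(q): return [[75,35,22],[75,-35,22],[75,35,0],[75,-35,0],[q[4],35,22],[q[4],-35,22],[50,0,60],[50,14,60],[50,-14,60]]
r=least_squares(lambda q:((wpix(c,f(q,P(q)))-uv)*wt).ravel(),[0,0,.3,0,-40],x_scale=[.01,.01,.1,.01,20],loss='soft_l1');q=r.x;print(q.round(4),r.fun.round(1))
W=f(q,[[75,0,0],[-75,0,0]]);print("rel tcp (along,z)",[(((w-pos)@Z)*1000).round(1).tolist() for w in W])
T=bay2w(b,[[-85,0,0]])[0]
# toe to bed at -85, in TCP terms
rel=W[0]-pos; print("TCP for toe contact at -85:",(T-rel).round(4)); delta(T-rel+[0,0,.015],.295)
E
```

```text
[-4.30000e-03 -1.10000e-03  4.54900e-01 -5.00000e-04 -6.61475e+01] [ 0.4 -0.4 -0.4 -0.2  3.9 -0.4 -4.1 -0.3 -1.1  0.1  0.5  0.1  0.2  4.
 -0.6  4.1  1.   4.1]
rel tcp (along,z) [[114.0, -0.5, -13.1], [-20.7, -0.5, -79.0]]
TCP for toe contact at -85: [ 0.4683 -0.0107  0.0956]
t 6.75 pos [ 0.4615 -0.0133  0.2055] yaw 0.295 w 0.0234 F [-0.5  0.5 -5.8]
delta [ 7.4 -0.5 94.9] roll -0.0
```

The pitch is now about 26° toe-up, with the toe 114 mm ahead of and 13 mm below the TCP. I'll lower it farther back, with the toe at bay x ≈ -95 clear of the hub, then ease forward onto the bed.

{"name": "carry_out", "arguments": {"plan": [0,-7,0,20,0,0,0,0,40,0,0,0,0,30,0,0,0,0,14,0,0,0,0,0,0]}}

```text
clock: 7.38
position: [0.4562, -0.0151, 0.1016]
ee_rot: [0.989, 0.147, -0.001, -0.0]
contact_force: [-0.9, -0.3, -5.9]
gripper_width: 0.0237
```

{"name": "carry_out", "arguments": {"plan": [0,10,0,-3,0,0,9,0,-3,0,0,0,0,0,0,0,2,0,3,0,0,0,0,0,0]}}

```text
clock: 8.0
position: [0.4759, -0.009, 0.1049]
ee_rot: [0.989, 0.147, -0.001, -0.0]
contact_force: [-0.2, 0.6, -5.5]
gripper_width: 0.0229
```

{"name": "carry_out", "arguments": {"plan": [0,2,0,4,0,0,0,0,3,0,0,-1,0,3,0,0,0,0,0,0], "force": 28}}

```text
clock: 8.5
position: [0.4768, -0.0087, 0.0949]
ee_rot: [0.989, 0.147, -0.001, -0.0]
contact_force: [-1.6, -0.4, -4.9]
gripper_width: 0.0234
```

{"name": "carry_out", "arguments": {"plan": [0,0,0,2,0,0,0,0,2,0,0,0,0,0,0]}}

```text
clock: 8.88
position: [0.4769, -0.0089, 0.0918]
ee_rot: [0.989, 0.147, -0.0, 0.0]
contact_force: [-5.1, -1.3, 0.4]
gripper_width: 0.0236
```

{"name": "carry_out", "arguments": {"plan": [0,0,0,2,0,0,0,0,2,0,0,0,0,0,0]}}

```text
clock: 9.25
position: [0.4764, -0.009, 0.0891]
ee_rot: [0.989, 0.147, -0.001, 0.0]
contact_force: [-9.4, -1.6, 13.6]
gripper_width: 0.0235
```

The contact force is now square to the slope (about 20 N up, 9.5 N back), so the sole is bearing on the bed. I'll relieve it slightly and slide up.

{"name": "carry_out", "arguments": {"plan": [0,8,0,-6.1,0,0,8.7,0,-5,0,0,8.7,0,-5,0,0,0,0,0,0], "force": 35}}

```text
clock: 9.75
position: [0.5, -0.0015, 0.1035]
ee_rot: [0.989, 0.147, -0.002, 0.0]
contact_force: [-7.3, -1.1, 1.6]
gripper_width: 0.0235
```

```bash
python3 - <<'E'
from h import *
from station import optics,status
s=status.observe();b=[.648,.0434,.295]
print("tcp bay",((s["position"]-[b[0],b[1],.125])@bayR(b[2])*1000).round(1),s["contact_force"].round(1))
c=optics.read_camera("wrist");np.savez("pics/w7.npz",**c);a=cv2.resize(c["img"][0:300,150:490,::-1],None,fx=1.6,fy=1.6,interpolation=cv2.INTER_CUBIC)
c=optics.read_camera("scene");d=cv2.resize(c["img"][170:290,290:375,::-1],None,fx=3,fy=3,interpolation=cv2.INTER_CUBIC)
o=np.zeros((480,799,3),np.uint8);o[:,:544]=a;o[:360,544:]=d;cv2.imwrite("pics/w7.png",o)
E
```

```text
tcp bay [-1.447e+02  1.000e-01  5.870e+01] [-7.3 -1.1  1.6]
```

View pics/w7.png

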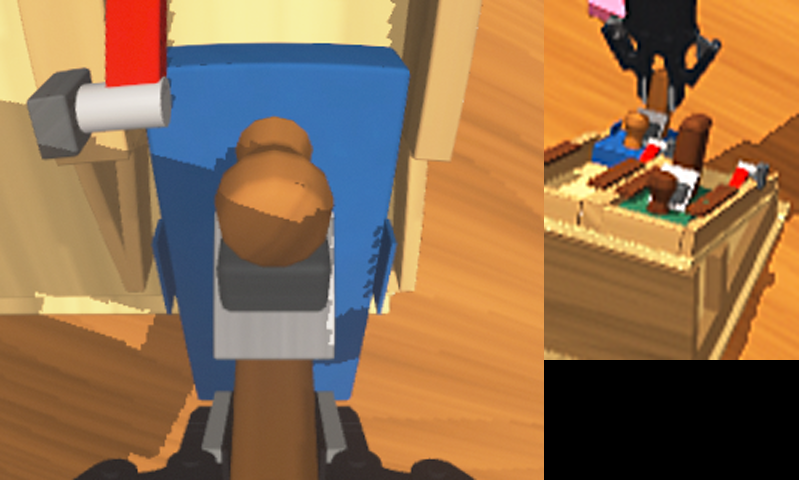

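The plane's toe is under the silver hub at (125,105) and the body sits between the side walls, centred (TCP bay y = 0.1). I'll keep sliding up.

{"name": "carry_out", "arguments": {"plan": [0,8.7,0,-5,0,0,13,0,-7.5,0,0,13,0,-7.5,0,0,13,0,-7.5,0,0,0,0,0,0]}}

```text
clock: 10.48
position: [0.5464, 0.0125, 0.1314]
ee_rot: [0.989, 0.148, -0.001, 0.0]
contact_force: [-7.0, -1.4, 2.8]
gripper_width: 0.0232
```

```bash
cat > st.py <<'E'
from h import *
from station import status
s=status.observe();b=[.648,.0434,.295]
print("tcp bay",((s["position"]-[b[0],b[1],.125])@bayR(b[2])*1000).round(1),"F bay",(s["contact_force"]@bayR(b[2])).round(1),s["clock"])
E
python3 st.py
```

```text
tcp bay [-88.8  -0.1  58.7] F bay [-4.7  0.7  6. ] 10.475
```

{"name": "carry_out", "arguments": {"plan": [0,15.6,0,-9,0,0,15.6,0,-9,0,0,15.6,0,-9,0,0,15.6,0,-9,0,0,0,0,0,0]}}

```text
clock: 11.1
position: [0.607, 0.0307, 0.1679]
ee_rot: [0.989, 0.147, -0.0, 0.0]
contact_force: [-5.2, -0.8, 4.0]
gripper_width: 0.0236
```

{"name": "carry_out", "arguments": {"plan": [0,15.6,0,-9,0,0,15.6,0,-9,0,0,13,0,-7.5,0,0,0,0,0,0]}}

```text
clock: 11.6
position: [0.6489, 0.0434, 0.1932]
ee_rot: [0.989, 0.147, -0.001, 0.0]
contact_force: [-4.0, -1.9, 2.7]
gripper_width: 0.0234
```

```bash
python3 st.py
```

```text
tcp bay [34.8 -0.3 58.7] F bay [-2.5 -0.7  4.5] 11.6
```

{"name": "carry_out", "arguments": {"plan": [0,8.7,0,-5,0,0,4.3,0,-2.5,0,0,0,0,0,0]}}

```text
clock: 11.98
position: [0.6593, 0.0467, 0.1999]
ee_rot: [0.989, 0.147, -0.003, 0.0]
contact_force: [-9.6, -2.8, 2.1]
gripper_width: 0.0235
```

{"name": "carry_out", "arguments": {"plan": [0,2.6,0,-1.5,0,0,2.6,0,-1.5,0,0,0,0,0,0]}}

```text
clock: 12.35
position: [0.6637, 0.048, 0.2028]
ee_rot: [0.989, 0.147, -0.004, 0.0]
contact_force: [-10.5, -3.9, 0.3]
gripper_width: 0.0237
```

```bash
python3 st.py
```

```text
tcp bay [53.1 -0.1 59.2] F bay [-9.6 -0.6  5.9] 12.35
```

{"name": "carry_out", "arguments": {"plan": [0,2.6,0,-1.5,0,0,1.7,0,-1,0,0,0,0,0,0]}}

```text
clock: 12.72
position: [0.6678, 0.0493, 0.2053]
ee_rot: [0.989, 0.147, -0.004, 0.0]
contact_force: [-10.6, -3.8, 1.8]
gripper_width: 0.0236
```

```bash
python3 st.py; python3 - <<'E'
from h import *
from station import optics
c=optics.read_camera("wrist");np.savez("pics/w8.npz",**c);a=cv2.resize(c["img"][0:300,150:490,::-1],None,fx=1.4,fy=1.4,interpolation=cv2.INTER_CUBIC)
c=optics.read_camera("scene");d=cv2.resize(c["img"][190:280,285:375,::-1],None,fx=3.4,fy=3.4,interpolation=cv2.INTER_CUBIC)
o=np.zeros((420,782,3),np.uint8);o[:,:476]=a;o[:306,476:]=d;cv2.imwrite("pics/w8.png",o)
E
```

```text
tcp bay [58.1 -0.1 59.2] F bay [-8.8 -0.5  7.2] 12.725
```

View pics/w8.png

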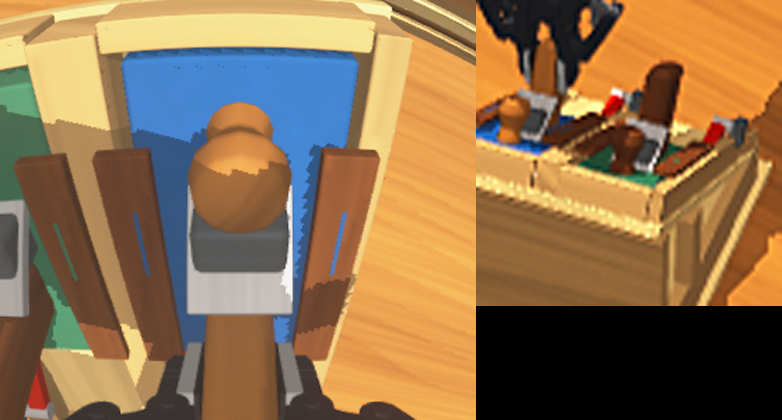

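The toe edge at (240,55) is almost against the stop, and the body is under both lips. I'll press on a little to confirm the stop.

{"name": "carry_out", "arguments": {"plan": [0,2.6,0,-1.5,0,0,0,0,0,0]}}

```text
clock: 13.08
position: [0.6704, 0.05, 0.2068]
ee_rot: [0.989, 0.147, -0.004, 0.0]
contact_force: [-10.1, -4.0, 1.3]
gripper_width: 0.0234
```

```bash
python3 st.py
```

```text
tcp bay [61.1 -0.2 59.2] F bay [-8.7 -0.9  6.5] 13.075
```

{"name": "carry_out", "arguments": {"plan": [0,2.6,0,-1.5,0,0,0,0,0,0]}}

```text
clock: 13.32
position: [0.6707, 0.0501, 0.2075]
ee_rot: [0.989, 0.147, -0.006, 0.001]
contact_force: [-15.0, -4.9, -0.1]
gripper_width: 0.0238
```

```bash
python3 st.py
```

```text
tcp bay [61.8 -0.2 59.6] F bay [-13.7  -0.3   7.8] 13.325
```

The advance stalls at the stop, so the heel is about 10 mm past the catch tip. Next I ease back, release and lift clear.

{"name": "carry_out", "arguments": {"plan": [0,-2.6,0,1,0,0.7,0,0,0,0,0.7,0,0,0,0,0.7,0,0,0,0,0.7,0,0,0,0]}}

```text
clock: 13.95
position: [0.6736, 0.0511, 0.2076]
ee_rot: [0.989, 0.147, 0.0, 0.0]
contact_force: [0.5, -0.5, 0.3]
gripper_width: 0.0599
```

{"name": "carry_out", "arguments": {"plan": [0.7,0,0,-15,0,0.7,0,0,-30,0,0.7,0,0,-50,0,0.7,-40,0,-40,0,0.7,-50,0,0,0]}}

```text
clock: 14.58
position: [0.5883, 0.0246, 0.3472]
ee_rot: [0.989, 0.148, 0.005, 0.001]
contact_force: [-0.0, -0.5, 0.9]
gripper_width: 0.0595
```

{"name": "carry_out", "arguments": {"plan": [0.7,-50,0,0,0,0.7,-30,0,0,0,0.7,0,0,0,0,0.7,0,0,0,0,0.7,0,0,0,0]}}

```text
clock: 15.2
position: [0.5116, 0.0017, 0.3423]
ee_rot: [0.989, 0.148, 0.0, 0.0]
contact_force: [-0.7, 0.3, -0.4]
gripper_width: 0.0595
```

```bash
python3 st.py; python3 - <<'E'
from h import *
from station import optics
c=optics.read_camera("wrist");np.savez("pics/w9.npz",**c)
p=[.648,.0434,.295]
w=wpix(c,bay2w(p,[[0,31,15],[160,0,0],[-50,24,46],[60,0,74]]));print(w.round())
x,y=w[:,0].mean(),w[:,1].mean();x0=int(max(0,x-130));y0=int(max(0,y-100))
a=cv2.resize(c["img"][y0:y0+200,x0:x0+200,::-1],None,fx=2.9,fy=2.9,interpolation=cv2.INTER_CUBIC)
c=optics.read_camera("scene");d=cv2.resize(c["img"][200:260,300:370,::-1],None,fx=3,fy=3,interpolation=cv2.INTER_CUBIC)
o=np.zeros((580,795,3),np.uint8);o[:a.shape[0],:a.shape[1]]=a;o[:180,585:795]=d
c=optics.read_camera("top");e=cv2.resize(c["img"][::,60:540,::-1],None,fx=.44,fy=.44,interpolation=cv2.INTER_AREA);o[200:200+e.shape[0],585:585+e.shape[1]]=e[:,:210]
cv2.imwrite("pics/w9.png",o);print(x0,y0)
E
```

```text
tcp bay [-1.490e+01 -2.000e-01  2.595e+02] F bay [-0.7  0.4 -0. ] 15.2
[[292.  54.]
 [321. -90.]
 [299. 106.]
 [320.  15.]]
177 0
```

View pics/w9.png

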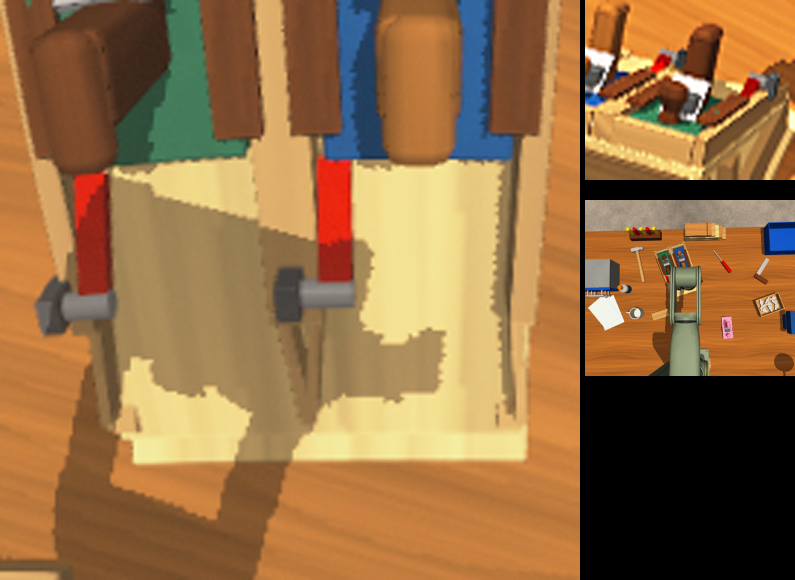

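```bash
python3 - <<'E'
from h import *
c=dict(np.load("pics/w9.npz"));p=[.648,.0434,.295]
def tip(dth,y):
    out=[]
    for x,z in((0,15),(0,7)):
        v=np.array([x+50,z-36]);cs,sn=np.cos(dth),np.sin(dth)
        out.append([-50+cs*v[0]-sn*v[1],y,36+sn*v[0]+cs*v[1]])
    return out
show=lambda P:((wpix(c,bay2w(p,P))-[177,0]+.5)*2.9).round(0).tolist()
for d in(0,.1,.2,.3):print("tip",d,[np.round(t,1).tolist() for t in tip(d,31)],"right edge",show(tip(d,24)),"left catch R edge",show(tip(d,122)))
for h in(-5,0,5,10):print("heel top/bot",h,show([[h,-20,22],[h,-20,0]]))
print("hub end y24",show([[-50,24,38],[-56,24,38],[-44,24,38]]),"lip lower end top inner",show([[15,26,34],[15,-26,34],[15,124,34],[15,72,34]]))
E
```

```text
tip 0 [[0.0, 31.0, 15.0], [0.0, 31.0, 7.0]] right edge [[354.0, 158.0], [355.0, 151.0]] left catch R edge [[107.0, 174.0], [112.0, 166.0]]
tip 0.1 [[1.8, 31.0, 20.1], [2.6, 31.0, 12.1]] right edge [[353.0, 159.0], [354.0, 149.0]] left catch R edge [[102.0, 174.0], [108.0, 165.0]]
tip 0.2 [[3.2, 31.0, 25.4], [4.8, 31.0, 17.5]] right edge [[352.0, 160.0], [353.0, 149.0]] left catch R edge [[98.0, 177.0], [103.0, 165.0]]
tip 0.3 [[4.0, 31.0, 30.7], [6.3, 31.0, 23.1]] right edge [[351.0, 163.0], [352.0, 150.0]] left catch R edge [[93.0, 180.0], [98.0, 167.0]]
heel top/bot -5 [[471.0, 177.0], [468.0, 157.0]]
heel top/bot 0 [[471.0, 165.0], [468.0, 145.0]]
heel top/bot 5 [[472.0, 152.0], [469.0, 134.0]]
heel top/bot 10 [[472.0, 140.0], [469.0, 122.0]]
hub end y24 [[355.0, 299.0], [356.0, 312.0], [354.0, 285.0]] lip lower end top inner [[343.0, 139.0], [491.0, 139.0], [80.0, 158.0], [216.0, 145.0]]
```

The heel edge (crop row 160) sits at about bay x = 0, right at the catch tip (row 157). From this angle I can't tell whether the catch has dropped behind the heel or still lies on the body. I'll move the arm aside and compare red pixels with the starting images, when the catch was down.

{"name": "carry_out", "arguments": {"plan": [0.7,-30,50,0,0,0.7,-20,55,0,0,0.7,0,60,0,0,0.7,0,60,0,0,0.7,0,0,0,0]}}

```text
clock: 15.98
position: [0.5292, -0.2319, 0.3407]
ee_rot: [0.989, 0.145, -0.001, -0.0]
contact_force: [-0.6, 0.7, 0.1]
gripper_width: 0.0597
```

```bash
python3 - <<'E'
from h import *
from station import optics
red=lambda a:((a[...,0]>140)&(a[...,1]<75)&(a[...,2]<75))
for n in("scene","top"):
    c=optics.read_camera(n);np.savez(f"pics/{n}9.npz",**c);o=np.load(f"pics/{n}0.npz")
    p=[.648,.0434,.295]
    for y in(31,129):
        w=proj(c,bay2w(p,[[-25,y,22]]))[0].astype(int);sl=(slice(w[1]-13,w[1]+13),slice(w[0]-12,w[0]+12))
        for k,i in(("old",o["img"]),("new",c["img"])):
            m=red(i[sl]);v,u=np.nonzero(m);print(n,y,k,m.sum(),(u.mean()+sl[1].start).round(2),(v.mean()+sl[0].start).round(2),u.min()+sl[1].start,u.max()+sl[1].start,v.min()+sl[0].start,v.max()+sl[0].start)
        if y==31 :
            print("\n".join("".join(".#"[int(x)] for x in r0)+"  "+"".join(".#"[int(x)] for x in r1) for r0,r1 in zip(red(o["img"][sl]),red(c["img"][sl]))))
    def bar(d,cc):
        P=[]
        for x,z in((0,15),(0,7),(-44,40)):
            for yy in(24,38):
                v=np.array([x+50,z-36]);P.append([-50+np.cos(d)*v[0]-np.sin(d)*v[1],yy,36+np.sin(d)*v[0]+np.cos(d)*v[1]])
        return proj(cc,bay2w(p,P)).round(1).tolist()
    print(n,"pred 0",bar(0,c),"\n pred .3",bar(.3,c))
E
```

```text
scene 31 old 48 322.33 224.92 311 331 218 233
scene 31 new 59 320.85 225.47 311 331 218 233
........................  ........................
........................  ........................
........................  ........................
........................  ........................
........................  ........................
........................  ........................
........................  ........................
........................  ........................
..............##........  ..............##........
.............#####......  .............#####......
............#####.......  ............#####.......
............####........  ............####........
...........#####........  ...........#####........
...........###..........  ...........###..........
............#...........  ............#...........
........#...............  ...#....#...............
......#.................  ..##.##.................
...#............#.......  ####............#.......
.###............#.......  ####............#.......
##.......#........###...  ##.......#...
[... 1644 characters left out ...]
.#####.......  ............#####.......
.............####.......  .............####.......
.............####.......  .............####.......
.............####.......  .............####.......
........................  ........................
........................  ........................
........................  ........................
........................  ........................
top 129 old 71 247.24 179.9 243 251 172 188
top 129 new 72 247.22 179.94 243 251 172 188
top pred 0 [[279.3, 160.1], [274.7, 161.6], [279.1, 159.3], [274.6, 160.8], [284.7, 176.6], [280.1, 178.1]] 
 pred .3 [[279.3, 160.6], [274.7, 162.1], [278.9, 159.0], [274.2, 160.5], [284.9, 177.2], [280.3, 178.8]]
```

In the scene camera the catch's silhouette matches its starting (down) silhouette pixel for pixel. A raised catch would sit about 4.7 px higher, so it has dropped behind the heel. I'm handing in.

```bash
python3 - <<'E'
from station import r
print(r.finish_job())
E
```

```text
the job is handed in; nothing more can be done
None
```

The blue smoothing plane is in the empty bay with the red catch dropped behind its heel. It is released, and the arm is clear of everything. I handed in at about 16 s on the robot clock.

- **How it went:** I pinched the plane by its tote, let it pivot toe-up in a light grip, set it on the lower slope and slid it up until it stalled at the stop. After release it seems to have settled back against the catch, because the heel measured at bay x ≈ 0 to 0.5 mm.
- **First try failed:** On the first lowering the plane's toe came down on the catch hub, with about 25 N on the wrist sensor. I had mistaken distance along the slope for horizontal distance. I lifted, backed off and set it down lower. The gripper and arm never went near the catch.
- **Last checks:** The catch looks exactly as it did when down at the start in the scene camera; the top view shows no change but could not have told the two states apart. The wrist view was ambiguous, since the tip and heel looked almost level. It shows the tote upright between the lips and the body beneath them.
- **Not measured:** I did not check separately that the other bench items stayed put. The arm never went near them, and nothing looked displaced in the small final overview.

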